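# Fit a toy automaton's two shafts and put away its loose parts

## Robot

A 6-joint arm with a two-finger parallel gripper is mounted at the origin on the work surface. World frame = base frame: x ahead of the robot, y to its left, z up, the work surface at z = 0. Lengths are in mm, angles in degrees, forces in N, time in s.
With the tool pointing down it reaches from about 350 to 850 mm from the base axis. Payload 8.1 kg.
Tool frame: the origin (TCP) lies between the finger pads; the fingertips stand 25 mm ahead of it and the grasp point (between the pads) lies 6 mm ahead of it (r.tcp_to_tips is the distance from the TCP to the fingertips, in mm); z points along the fingers, y is the line along which they close (so a half turn about z gives the same grasp; the last joint's range is limited). The gripper opens to 85 mm and grips with 20 to 120 N. Pads are 22 mm wide; open, the fingers measure 114 mm over their backs; the gripper's body (76 mm by 85 mm) begins 54 mm behind the grasp point. The pads swing forward as they close: fully open they stand 13 mm farther back than shut.
Start: joints at [65.237, 7.471, 85.268, -0, 87.261, -4.893], TCP at [203.913, 564.292, 256.292] pointing down, gripper open.
Joint ranges: [-169.43, 169.43], [-51.17, 129.36], [1.28, 143.12], [-76.62, 256.62], [0, 156.53], [-152.29, 152.29]. Speed limits (degrees/s): [136.94, 136.94, 159.86, 180, 180, 180].

## Interface

Orientations are given as [roll, pitch, yaw] about the fixed x, y, z axes, in that order (R = Rz(yaw) Ry(pitch) Rx(roll)).
In Python, from bench import r gives the robot as it stands.
- The arm moves only by the tool apply_moves, never from a script. Its arguments are lists of equal length, an entry for each row: "angular": the turn, a rotation vector about the world's x, y, z in units of 8 degrees (1.0 is 8 degrees), a list of three; "travel": the shift along the world's x, y, z in units of 40 mm (1.0 is 40 mm), a list of three; "jaw": the opening, from 0 (shut) to 1 (fully open). A call has 1 to 20 rows; each row shifts and turns the commanded pose from where the row before left it; what a row does not reach is not made up. A row lasts 1/8 s, in which the tool goes at most 62.5 mm and 10.7 degrees, less where a joint would pass 70% of its speed; a pose out of reach is approached as far as the arm can. A call is refused whole if a number of a shift passes 1 or a number of a turn 1, either way. A call with a gripper value outside its range is refused whole. The fingers move at their own pace and stop on an object; "force" is the grip in N (left out, the last holds). Time passes only in rows, so rows that do not move let the fingers close. It gives the time, the measured TCP pose, the force, the opening and the grip force at its end, in the units of the state.
- r.sense(): the state, without advancing time (a new reading comes with each control period).
- r.snapshot(name): name is "scene" or "top"; returns a dict with "color" (400x640x3 uint8, red, green, blue), "fx", "fy", "cx", "cy" (pixels), "distortion" ([k1, k2, p1, p2, k3] as OpenCV has them; the pictures are not rectified), "R" (3x3) and "t" (3): a world point X has camera coordinates R X + t. Camera axes: x right, y down, z forward; pixel columns grow to the right and rows downward; lengths in mm; the calibration is good to about 2 mm. A picture is of the moment at which its call begins. There is no depth.
- r.hand_in(): hands the job in; it is judged then, once.
The state is a dict: "time": time; "joint_pos": joint angles; "qd": joint speeds; "joint_efforts": joint torques, N m; "tool_pos": TCP position; "tcp_rot": TCP orientation; "ft_force": force on the tool from outside, world axes, zero at the start; "wrist_torque": the same for the moment, N m; "finger_gap": finger opening in mm; "grip_force": force on a finger pad.
Only numpy, scipy, OpenCV 4.12 (cv2) and the standard library are available. Lean on these libraries where they do the work, as an engineer would, in place of code of your own. Each camera call takes 0.05 s, during which the arm holds its last target. There are 200 camera calls.

## Task

Finish the moving toy's frame and clear the bench: push the red-handled and the blue-handled shaft, each by the holes marked in its own colour, through the near upright and on through the far one until the handle block sits fully home against the near upright. Put away every loose part that is there: wooden animals on the floor of the green bin, cams on the floor of the blue bin, not stacked. Do this in any order, and leave the other tools and stock on the bench where they are.

Things in the scene. Friction and masses are not known exactly. Their poses are not given: they have to be found in the camera images.
- red_grip (a point): The red shaft: a red square handle block 60 mm long, 28 x 28 mm in section, with a pale round dowel 12 mm thick that sticks out 128 mm from one end face, the shoulder (the last 8 mm taper to 6 mm). At the start it lies loose on the bench, level, on its handle block. The point is the centre of the block, on the dowel's axis, 30 mm behind the shoulder; x points along the dowel to its tip. About 80 g; its balance point lies in the block.
- red_tip (a point): The free tip of the red shaft's dowel, 158 mm from red_grip along its x; same axes.
- red_hole_near (a point): The red shaft's hole in the near upright (the one nearer to the robot, under a red flash of paint): its centre on the upright's outer face, where the dowel goes in along +y; same axes as the frame.
- red_hole_far (a point): The red shaft's hole in the far upright: its centre on the outer face, where the dowel comes out, 100 mm along y from red_hole_near.
- blue_grip (a point): The blue shaft: a blue square handle block 60 mm long, 28 x 28 mm in section, with a pale round dowel 12 mm thick that sticks out 128 mm from one end face, the shoulder (the last 8 mm taper to 6 mm). At the start it lies loose on the bench, level, on its handle block. The point is the centre of the block, on the dowel's axis, 30 mm behind the shoulder; x points along the dowel to its tip. About 80 g; its balance point lies in the block.
- blue_tip (a point): The free tip of the blue shaft's dowel, 158 mm from blue_grip along its x; same axes.
- blue_hole_near (a point): The blue shaft's hole in the near upright (the one farther from the robot, under a blue flash of paint): its centre on the upright's outer face, where the dowel goes in along +y; same axes as the frame.
- blue_hole_far (a point): The blue shaft's hole in the far upright: its centre on the outer face, where the dowel comes out, 100 mm along y from blue_hole_near.
- toy_frame: The toy's pale wooden frame, fixed to the bench: a base board 160 (x) x 130 (y) x 12 mm carrying two upright boards, 16 mm thick (y), 144 mm wide (x), their tops 88 mm above the bench, 68 mm apart, open on top. Each upright has two 16 mm holes 68 mm apart, 60 mm above the bench, so that there are two level hole lines along the frame's y. Origin under the base's centre; y points from the near upright (on the side where the shafts lie) to the far one, x away from the robot.
- duck_center (a point): Wooden toy duck, pale with a yellow band and beak; head up to 71 mm high over its front end. Body block 80 mm long, 34 mm thick, 44 mm high, standing on its flat underside (all five animals and cams stand at the start; some of them may be absent). The point is the middle of the body block, 22 mm above the underside; x towards the head, y across the 34 mm thickness, z up. Grasp it across the thickness at this point. About 90 g.
- elephant_center (a point): Wooden toy elephant, pale with grey ears and legs; head up to 67 mm high over its front end, trunk in front. Body block 80 mm long, 34 mm thick, 44 mm high, standing on its flat underside (all five animals and cams stand at the start; some of them may be absent). The point is the middle of the body block, 22 mm above the underside; x towards the head, y across the 34 mm thickness, z up. Grasp it across the thickness at this point. About 90 g.
- crocodile_center (a point): Wooden toy crocodile, pale with green snout, tail and back ridge 50 mm high. Body block 80 mm long, 34 mm thick, 44 mm high, standing on its flat underside (all five animals and cams stand at the start; some of them may be absent). The point is the middle of the body block, 22 mm above the underside; x towards the head, y across the 34 mm thickness, z up. Grasp it across the thickness at this point. About 90 g.
- cam1_hub (a point): One of two cams: a flat brown wooden disc 58 mm across and 14 mm thick with a yellow round hub on top, 26 mm across and 34 mm high (48 mm in all). The point is the middle of the hub, on the axis, 31 mm above the underside; z along the axis, up out of the hub. About 60 g. May be absent.
- cam2_hub (a point): One of two cams: a flat brown wooden disc 58 mm across and 14 mm thick with a yellow round hub on top, 26 mm across and 34 mm high (48 mm in all). The point is the middle of the hub, on the axis, 31 mm above the underside; z along the axis, up out of the hub. About 60 g. May be absent.
- green_bin: The green bin, open on top, fixed to the bench: 270 mm long (its x) by 150 mm wide (its y) by 40 mm high outside, walls and floor 5 mm thick. Origin under its centre, on the bench. It stands at the left or the right of the work.
- blue_bin: The blue bin, open on top, fixed to the bench: 270 mm long (its x) by 150 mm wide (its y) by 40 mm high outside, walls and floor 5 mm thick. Origin under its centre, on the bench. It stands at the left or the right of the work.
- timber: Bystander, to be left where it is: block of pale timber 60 x 130 x 50 mm. Origin at its underside's centre.
- glue: Bystander, to be left where it is: white glue bottle 110 mm tall. Origin at its underside's centre.
- mallet: Bystander, to be left where it is: small hammer lying flat, 240 mm long. Origin near its middle.
- pot: Bystander, to be left where it is: terracotta pot 80 mm high. Origin at its underside's centre.
- brush: Bystander, to be left where it is: brush 180 mm long. Origin near its middle.
- sander: Bystander, to be left where it is: cork sanding block 100 x 55 x 35 mm. Origin at its underside's centre.

How it is judged (in metres and radians):
On the way, in this order (a step that is already met when the one before it is completed fails the run):
1. one shaft's tip has come through its hole in the near upright (((x of red_tip in the frame of red_hole_near between -0.008 and 0.008 m and z of red_tip in the frame of red_hole_near between -0.008 and 0.008 m and y of red_tip in the frame of red_hole_near above 0.02 m) or (x of blue_tip in the frame of blue_hole_near between -0.008 and 0.008 m and z of blue_tip in the frame of blue_hole_near between -0.008 and 0.008 m and y of blue_tip in the frame of blue_hole_near above 0.02 m))), for 0.1 s.
2. one shaft's tip has come through the far upright too (((x of red_tip in the frame of red_hole_far between -0.008 and 0.008 m and z of red_tip in the frame of red_hole_far between -0.008 and 0.008 m and y of red_tip in the frame of red_hole_far above 0.005 m) or (x of blue_tip in the frame of blue_hole_far between -0.008 and 0.008 m and z of blue_tip in the frame of blue_hole_far between -0.008 and 0.008 m and y of blue_tip in the frame of blue_hole_far above 0.005 m))), for 0.1 s.
3. one shaft is home, its handle block against the near upright (((x of red_tip in the frame of red_hole_far between -0.008 and 0.008 m and z of red_tip in the frame of red_hole_far between -0.008 and 0.008 m and y of red_tip in the frame of red_hole_far above 0.02 m and y of red_grip in the frame of red_hole_near between -0.035 and -0.026 m and angle between the x axis of red_grip and the y axis of toy_frame, either way round below 0.1 rad) or (x of blue_tip in the frame of blue_hole_far between -0.008 and 0.008 m and z of blue_tip in the frame of blue_hole_far between -0.008 and 0.008 m and y of blue_tip in the frame of blue_hole_far above 0.02 m and y of blue_grip in the frame of blue_hole_near between -0.035 and -0.026 m and angle between the x axis of blue_grip and the y axis of toy_frame, either way round below 0.1 rad))), for 0.2 s.
4. both shafts are home (x of red_tip in the frame of red_hole_far between -0.008 and 0.008 m and z of red_tip in the frame of red_hole_far between -0.008 and 0.008 m and y of red_tip in the frame of red_hole_far above 0.02 m and y of red_grip in the frame of red_hole_near between -0.035 and -0.026 m and angle between the x axis of each of red_grip, blue_grip and the y axis of toy_frame, either way round below 0.1 rad and x of blue_tip in the frame of blue_hole_far between -0.008 and 0.008 m and z of blue_tip in the frame of blue_hole_far between -0.008 and 0.008 m and y of blue_tip in the frame of blue_hole_far above 0.02 m and y of blue_grip in the frame of blue_hole_near between -0.035 and -0.026 m), for 0.2 s.
At the end, for the whole second after the job is handed in: Each shaft goes through both uprights by its own holes, its handle block within 5 mm of the near upright, its tip on the hole line within 8 mm; every animal present is in the green bin and every cam present in the blue one, each resting on the bin's floor (centre under 60 mm high); all at rest (all of step 4 and x of duck_center in the frame of green_bin between -0.13 and 0.13 m and y of duck_center in the frame of green_bin between -0.07 and 0.07 m and z of duck_center in the frame of green_bin between 0 and 0.06 m and x of elephant_center in the frame of green_bin between -0.13 and 0.13 m and y of elephant_center in the frame of green_bin between -0.07 and 0.07 m and z of elephant_center in the frame of green_bin between 0 and 0.06 m and x of crocodile_center in the frame of green_bin between -0.13 and 0.13 m and y of crocodile_center in the frame of green_bin between -0.07 and 0.07 m and z of crocodile_center in the frame of green_bin between 0 and 0.06 m and x of cam1_hub in the frame of blue_bin between -0.13 and 0.13 m and y of cam1_hub in the frame of blue_bin between -0.07 and 0.07 m and z of cam1_hub in the frame of blue_bin between 0 and 0.06 m and x of cam2_hub in the frame of blue_bin between -0.13 and 0.13 m and y of cam2_hub in the frame of blue_bin between -0.07 and 0.07 m and z of cam2_hub in the frame of blue_bin between 0 and 0.06 m and linear speed of each of red_shaft, blue_shaft, duck, elephant, crocodile, cam1, cam2 below 0.03 m/s); the robot touches nothing.
It fails at once if a bystander is shifted by more than 30 mm (distance of any of timber, glue, mallet, pot, brush, sander from where it was at the start of the episode above 0.03 m).
Of duck, elephant, crocodile, cam1, cam2 only 3 to 5 are there at a start; the rules pass over those that are not, and their reading is None.
At some moment in a run one of duck, elephant, crocodile, cam1, cam2 may be knocked a few centimetres aside while the robot is not near it.
Once in a run the grip may slacken for a moment while it holds something.
It also fails if it takes over 210 s, if anything falls off the work surface, if the arm or the gripper's body presses on something with over 40 N, if the wrist force passes 120 N, or if a joint passes its speed limit or range.

## Working session

There is one attempt and no reset: what is moved stays moved. The work goes in short steps, Python scripts to look and compute and a tool call to move; the robot and the scene stay as the last step left them, time stands still between calls to the robot, and variables do not carry over. Pictures are saved under pics/ and viewed, at most 14 in all, crops included, and the job is handed in when it is done.

Besides the shell and the picture viewer there is one more tool, called after "Emit:" as name(argument=value, ...) on one line, values as JSON. apply_moves: Moves the arm, as the interface text tells. Its arguments: {"type":"object","properties":{"angular":{"type":"array"},"travel":{"type":"array"},"jaw":{"type":"array"},"force":{"type":"number"}},"required":["angular","travel","jaw"]}

```bash
mkdir -p pics; ls; python3 - <<'E'
from bench import r
import cv2
for n in("scene","top"):
    s=r.snapshot(n); cv2.imwrite(f"pics/{n}0.png",s["color"][:,:,::-1])
    import numpy as np
    print(n,s["fx"],s["fy"],s["cx"],s["cy"],s["distortion"],(-np.array(s["R"]).T@np.array(s["t"])).round(),np.array(s["R"]).round(3).tolist())
print(r.sense())
E
```

```text
pics
scene 406.27728403094346 406.27728403094346 319.73885987574545 200.23906170081415 [-0.0144943  0.         0.         0.         0.       ] [ 884. -414.  950.] [[0.744, 0.668, 0.01], [0.566, -0.622, -0.542], [-0.356, 0.408, -0.841]]
top 432.9531781860642 432.9531781860642 316.27104624439835 199.80119720774468 [-0.12022591  0.          0.          0.          0.        ] [ 400.   -6. 1168.] [[0.027, -0.999, -0.021], [-0.995, -0.025, -0.094], [0.093, 0.024, -0.995]]
{'time': 0.1, 'joint_pos': array([ 6.52365021e+01,  7.51074365e+00,  8.53210205e+01,  1.20692885e-03,
        8.72596645e+01, -4.89323759e+00]), 'qd': array([ 0.08830248, -0.13116722, -0.10951203,  0.04518544, -0.00083087,
       -0.04462646]), 'joint_efforts': array([ 1.88280879e-03, -5.70949280e+01, -5.01943982e+01, -3.50728692e-05,
        8.11779726e-03, -6.00200508e-06]), 'tool_pos': array([203.73030546, 563.90113488, 255.36901955]), 'tcp_rot': array([-1.79909007e+02, -8.99986107e-03,  1.60129674e+02]), 'ft_force': array([-0.28955492, -0.77544408,  0.29285409]), 'wrist_torque': array([0.01835315, 0.0062616 , 0.0427338 ]), 'grip_force': 0.0, 'finger_gap': 85.50522501837706}
```

View pics/scene0.png

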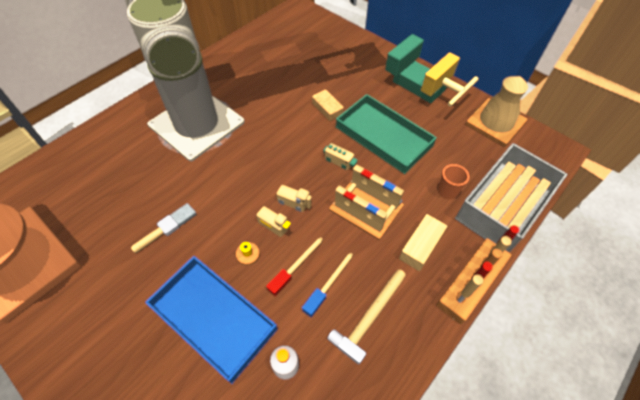

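View pics/top0.png

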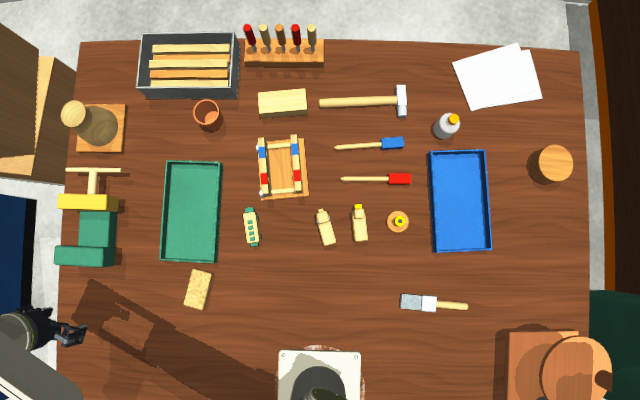

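The scene picture shows the robot top left, the green bin by (385,132), the frame at (367,200) and the shafts' handles at (280,282) red and (315,302) blue. The top picture has crocodile (250,227), elephant (325,227), duck (359,222), one cam (398,222), red handle (400,179) and blue handle (392,144). There is no second cam.

```bash
cat > h.py <<'E'
import numpy as np, cv2
from bench import r
def ray(s,uv):
    K=np.array([[s["fx"],0,s["cx"]],[0,s["fy"],s["cy"]],[0,0,1]])
    p=cv2.undistortPoints(np.array(uv,float).reshape(-1,1,2),K,np.array(s["distortion"])).reshape(-1,2)
    R=np.array(s["R"]);C=-R.T@np.array(s["t"])
    return C,np.c_[p,np.ones(len(p))]@R
def onz(s,uv,z):
    C,d=ray(s,uv); return C+d*((z-C[2])/d[:,2])[:,None]
def proj(s,X):
    K=np.array([[s["fx"],0,s["cx"]],[0,s["fy"],s["cy"]],[0,0,1]])
    return cv2.projectPoints(np.array(X,float).reshape(-1,3),cv2.Rodrigues(np.array(s["R"]))[0],np.array(s["t"],float),K,np.array(s["distortion"]))[0].reshape(-1,2)
def tri(s1,a,s2,b):
    C1,d1=ray(s1,a);C2,d2=ray(s2,b);d1=d1[0];d2=d2[0]
    k=np.linalg.lstsq(np.c_[d1,-d2],C2-C1,rcond=None)[0]
    P,Q=C1+k[0]*d1,C2+k[1]*d2; return (P+Q)/2,np.linalg.norm(P-Q)
RNG=dict(red=[((0,200,120),(6,255,255)),((175,200,120),(180,255,255))],blue=[((104,190,110),(122,255,255))],
 yellow=[((22,170,150),(34,255,255))],green=[((65,90,40),(90,255,255))])
def blobs(s,col,amin=12):
    hsv=cv2.cvtColor(s["color"],cv2.COLOR_RGB2HSV)
    m=sum(cv2.inRange(hsv,*q) for q in RNG[col]); m=(m>0).astype(np.uint8)
    n,l,st,c=cv2.connectedComponentsWithStats(m)
    out=[]
    for i in range(1,n):
        if st[i,4]>=amin:
            ys,xs=np.where(l==i); out.append((c[i],st[i,4],cv2.minAreaRect(np.c_[xs,ys].astype(np.float32))))
    return out
E
python3 - <<'E'
from h import *
for n in("scene","top"):
    s=r.snapshot(n)
    for c in RNG:
        for b in blobs(s,c): print(n,c,b[0].round(1),b[1],[np.round(v,1).tolist() for v in b[2]],onz(s,[b[0]],28)[0].round())
    im=s["color"][:,:,::-1]
    cr=im[120:260,220:420] if n=="top" else im[135:325,210:410]
    cv2.imwrite(f"pics/{n}c.png",cv2.resize(cr,None,fx=3.1 if n=="scene" else 4,fy=3.1 if n=="scene" else 4,interpolation=cv2.INTER_CUBIC))
E
```

```text
scene red [366.3 173.2] 58 [[366.2, 173.1], [9.4, 6.3], 26.6] [530. 190.  28.]
scene red [348.8 195.2] 52 [[348.7, 195.0], [8.9, 5.8], 33.7] [541.  99.  28.]
scene red [513.6 229.5] 48 [[513.5, 229.5], [7.0, 7.0], 90.0] [927. 306.  28.]
scene red [486.6 266.5] 85 [[484.8, 267.8], [9.2, 14.1], 45.0] [927. 165.  28.]
scene red [278.  281.5] 317 [[278.0, 281.5], [12.0, 26.2], 45.0] [ 574. -206.   28.]
scene yellow [442.2  71. ] 46 [[443.3, 70.3], [8.4, 34.4], 64.2] [452. 707.  28.]
scene yellow [285.9 224.3] 51 [[286.0, 224.5], [6.4, 7.8], 45.0] [478. -81.  28.]
scene yellow [245.6 248. ] 122 [[245.5, 248.5], [13.0, 11.0], 90.0] [ 451. -197.   28.]
scene yellow [282.2 354.9] 99 [[282.0, 355.0], [10.0, 10.0], 90.0] [ 700. -318.   28.]
scene green [408.8  65.6] 1588 [[412.5, 71.3], [69.3, 44.7], 65.9] [351. 652.  28.]
scene green [385.3 132.7] 3785 [[384.7, 131.2], [92.5, 46.1], 34.4] [478. 348.  28.]
scene green [352.8 161.7] 26 [[353.0, 161.5], [3.5, 6.4], 45.0] [476. 196.  28.]
top red [246.8  27.4] 40 [[247.0, 27.0], [6.0, 6.0], 90.0] [991. 230.  28.]
top red [294.9  27.8] 42 [[295.0,
[... 1127 characters left out ...]
[[399.5, 220.5], [9.9, 9.9], 45.0] [ 457. -200.   28.]
top green [190.8 211.2] 5734 [[190.7, 210.8], [57.5, 100.9], 3.6] [468. 357.  28.]
top green [248.9 209.5] 42 [[248.9, 209.4], [4.4, 8.5], 80.5] [477. 199.  28.]
top green [ 91.  241.5] 2464 [[85.0, 238.0], [60.2, 55.1], 2.9] [376. 637.  28.]
top green [250.3 227. ] 13 [[250.0, 227.0], [2.0, 4.0], 90.0] [430. 193.  28.]
top green [250.9 233.1] 14 [[251.0, 233.0], [2.0, 4.0], 90.0] [414. 191.  28.]
top green [251.7 238.8] 13 [[251.8, 238.8], [2.5, 4.1], 71.6] [399. 188.  28.]
top green [253.9 244.2] 22 [[254.0, 244.5], [3.0, 6.0], 90.0] [385. 182.  28.]
top green [618.3 338.5] 4226 [[614.0, 344.5], [109.0, 50.0], 90.0] [ 144. -822.   28.]
```

View pics/topc.png

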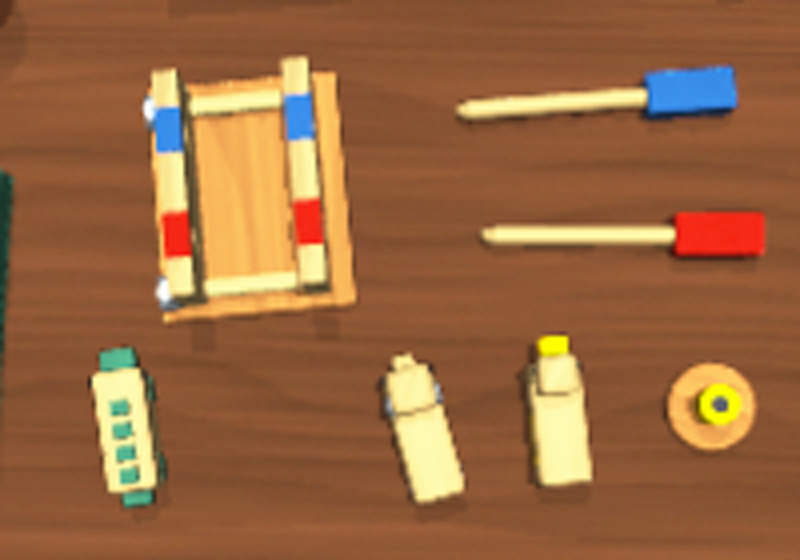

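View pics/scenec.png

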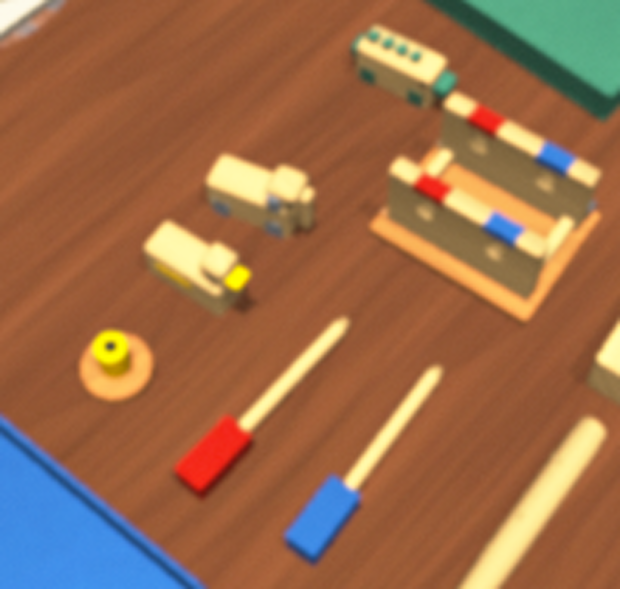

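The top crop shows the near upright's flashes (crop 300,117 blue; 309,221 red), the far ones (168,130; 177,234), the tips (458,110 blue; 483,235 red), animals heading up with tails near y=490, and the cam hub at (719,404). The scene crop shows the holes on the near upright at about (427,212) and (493,252).

```bash
python3 - <<'E'
from h import *
T=r.snapshot("top");S=r.snapshot("scene")
t=lambda L:(np.array(L,float)+.5)/4-.5+[220,120]
c=lambda L:(np.array(L,float)+.5)/3.1-.5+[210,135]
tz=lambda L,z:onz(T,t(L),z)[:,:2].round(1)
sz=lambda L,z:onz(S,c(L),z)[:,:2].round(1)
print("flash top  nr,nb,fr,fb",onz(T,[(296.7,175.4),(294,148.6),(263.8,178.5),(261.5,151.8)],88)[:,:2].round(1).tolist())
print("flash scene nr,nb,fr,fb",sz([(432,188),(503,228),(486,121),(555,158)],88).tolist(),onz(S,[(348.8,195.2),(366.3,173.2)],88).round(1).tolist())
print("near upright top ends T",tz([(282,58),(308,58),(299,290),(326,286)],88).tolist())
print("base corners T",tz([(338,73),(355,302),(166,322)],12).tolist())
for n,top,sc,tipT,tipS in(("red",[(677,212),(763,212),(763,255),(677,255)],[(230,418),(177,466),(201,480),(252,437)],(483,235),(345,322)),("blue",[(645,73),(733,67),(738,108),(650,117)],[(333,479),(286,537),(312,550),(359,495)],(458,110),(437,371))):
    print(n,tz(top,28).tolist(),tz(top,28).mean(0),"S",sz(sc,28).mean(0),"tip",tz([tipT],14),sz([tipS],14))
print("shoulder r,b T",tz([(675,235),(646,97)],14).tolist())
for n,q in(("croc",[(93,375),(143,367),(158,488),(110,495)]),("duck",[(530,392),(582,392),(590,482),(540,487)]),("eleph",[(390,415),(440,405),(463,488),(415,502)])): print(n,tz(q,44).tolist())
for n,q in(("duck",[(175,222),(147,252)]),("eleph",[(225,155),(208,190)]),("croc",[(375,27),(357,50)])): print(n,"tailS",sz(q,44).tolist())
print("cam",tz([(719,404)],48),tz([(711,406)],14),sz([(110,345)],48),sz([(116,366)],14))
g=lambda s,L,z:onz(s,L,z)[:,:2].round().tolist()
print("green",g(T,[(168,161),(220,162),(215,262),(160,261)],40)); print("blue",g(T,[(430,152),(484,149),(491,249),(435,252)],40))
E
```

```text
flash top  nr,nb,fr,fb [[561.8, 70.3], [630.5, 79.3], [552.0, 153.4], [620.6, 162.1]]
flash scene nr,nb,fr,fb [[564.1, 65.7], [631.1, 74.5], [554.4, 149.3], [621.0, 158.1]] [[563.5, 65.6, 88.0], [553.1, 150.3, 88.0]]
near upright top ends T [[668.0, 90.5], [668.4, 73.9], [519.2, 74.8], [522.2, 57.9]]
base corners T [[677.2, 58.7], [520.4, 42.6], [503.8, 169.6]]
red [[584.3, -170.7], [585.8, -228.3], [556.9, -228.4], [555.4, -171.0]] [ 570.6 -199.6] S [ 573.075 -200.725] tip [[567.6 -42.3]] [[568.6 -45.1]]
blue [[678.3, -148.5], [684.1, -207.9], [656.0, -211.3], [648.2, -152.1]] [ 666.65 -179.95] S [ 669.375 -183.025] tip [[652.8 -23.6]] [[654.  -28.1]]
shoulder r,b T [[570.9, -171.5], [665.0, -151.0]]
croc [[464.9, 211.6], [471.0, 178.8], [392.5, 165.9], [387.0, 197.2]]
duck [[461.2, -74.1], [462.0, -107.8], [403.9, -114.1], [399.9, -81.8]]
eleph [[444.0, 16.4], [451.3, -15.9], [398.0, -32.1], [388.1, -1.3]]
duck tailS [[408.8, -82.9], [412.8, -119.1]]
eleph tailS [[391.3, -5.3], [406.4, -41.3]]
croc tailS [[391.9, 194.0], [398.0, 161.6]]
cam [[ 456.2 -196.4]] [[ 456.4 -196.9]] [[ 455.7 -199.1]] [[ 457.2 -200.5]]
green [[601.0, 424.0], [601.0, 280.0], [336.0, 281.0], [332.0, 430.0]]
blue [[641.0, -278.0], [654.0, -426.0], [387.0, -442.0], [377.0, -292.0]]
```

Emit:
apply_moves(travel=[[0.46,-0.956,-0.17],[0.46,-0.956,-0.17],[0.46,-0.956,-0.17],[0.46,-0.956,-0.17],[0.46,-0.956,-0.17],[0.46,-0.956,-0.17],[0.46,-0.956,-0.17],[0.46,-0.956,-0.17],[0.46,-0.956,-0.17],[0.46,-0.956,-0.17],[0.46,-0.956,-0.17],[0.46,-0.956,-0.17],[0.46,-0.956,-0.17],[0.46,-0.956,-0.17],[0.46,-0.956,-0.17],[0.46,-0.956,-0.17],[0.46,-0.956,-0.17],[0.46,-0.956,-0.17],[0.46,-0.956,-0.17],[0.46,-0.956,-0.17]], angular=[[0,0,-0.431],[0,0,-0.431],[0,0,-0.431],[0,0,-0.431],[0,0,-0.431],[0,0,-0.431],[0,0,-0.431],[0,0,-0.431],[0,0,-0.431],[0,0,-0.431],[0,0,-0.431],[0,0,-0.431],[0,0,-0.431],[0,0,-0.431],[0,0,-0.431],[0,0,-0.431],[0,0,-0.431],[0,0,-0.431],[0,0,-0.431],[0,0,-0.431]], jaw=[0.6,0.6,0.6,0.6,0.6,0.6,0.6,0.6,0.6,0.6,0.6,0.6,0.6,0.6,0.6,0.6,0.6,0.6,0.6,0.6], force=70)

```text
time: 2.8
tool_pos: [572.4, -201.8, 120.0]
tcp_rot: [180.0, -0.0, 91.1]
ft_force: [1.1, -0.3, 0.6]
finger_gap: 51.8
grip_force: 0.0
```

Emit:
apply_moves(travel=[[0,0,-0.8],[0,0,-0.8],[0,0,-0.5],[0,0,-0.2],[0,0,0],[0,0,0],[0,0,0],[0,0,0],[0,0,0],[0,0,0.5],[0,0,0.9],[0,0,0]], angular=[[0,0,0],[0,0,0],[0,0,0],[0,0,0],[0,0,0],[0,0,0],[0,0,0],[0,0,0],[0,0,0],[0,0,0],[0,0,0],[0,0,0]], jaw=[0.6,0.6,0.6,0.6,0.6,0.2,0.2,0.2,0.2,0.2,0.2,0.2])

```text
time: 4.3
tool_pos: [574.7, -201.7, 89.5]
tcp_rot: [179.6, 0.2, 91.2]
ft_force: [1.1, 0.2, -1.3]
finger_gap: 27.0
grip_force: 69.0
```

Emit:
apply_moves(travel=[[0.1,0.6,0],[0.1,0.6,0],[0.1,0.6,-0.1],[0,0.3,-0.1],[0,0,0],[0,0,0]], angular=[[0,0,0.24],[0,0,0.24],[0,0,0.23],[0,0,0],[0,0,0],[0,0,0]], jaw=[0.2,0.2,0.2,0.2,0.2,0.2])

```text
time: 5.05
tool_pos: [583.8, -117.2, 76.3]
tcp_rot: [-180.0, 0.0, 96.8]
ft_force: [-0.6, -1.1, -1.2]
finger_gap: 26.5
grip_force: 68.9
```

```bash
python3 - <<'E'
from h import *
T=r.snapshot("top");S=r.snapshot("scene");q=r.sense();print(q["tool_pos"].round(1),q["tcp_rot"].round(1),q["time"])
a=cv2.resize(T["color"][140:220,240:400],None,fx=5,fy=5,interpolation=cv2.INTER_CUBIC)[:280]
b=cv2.resize(S["color"][170:270,280:410],None,fx=5,fy=5,interpolation=cv2.INTER_CUBIC)[:320]
b=np.pad(b,((0,0),(0,150),(0,0)))
cv2.imwrite("pics/ins1.png",np.vstack([a,b])[:,:,::-1])
E
```

```text
[ 583.9 -117.4   76.5] [180.    0.   96.8] 5.15
```

View pics/ins1.png

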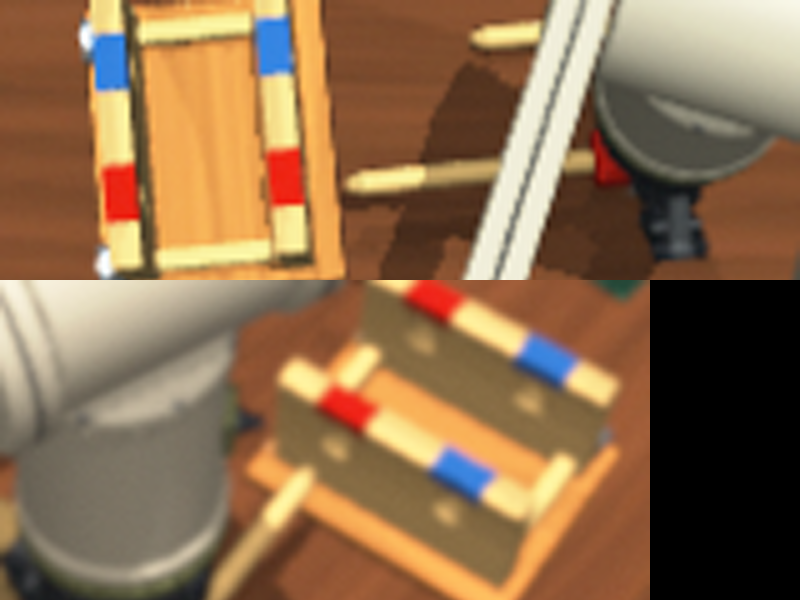

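The tip stands short of the near upright at top px (308.8,176.4), scene px (341.2,207.6). The red hole shows in the scene at about (346.7,202.7).

```bash
cat > al.py <<'E'
from h import *
def al(T,S,tT,tS,fT,fS,gT,gS,hS=None,yaw=6.8):
    tip,e=tri(T,[tT],S,[tS]); f,e2=tri(T,[fT],S,[fS]); g,e3=tri(T,[gT],S,[gS])
    print("tip",tip.round(1),e.round(1),"nearflash",f.round(1),e2.round(1),"farflash",g.round(1),e3.round(1))
    d=(g-f)[:2]; print("yaw",np.degrees(np.arctan2(-d[0],d[1])).round(1))
    a=np.radians(yaw); X=np.array([np.cos(a),np.sin(a)]);Y=np.array([-X[1],X[0]])
    H=f[:2]-8*Y; v=tip[:2]-H
    print("3D: tip in hole frame x,y",(v@X).round(1),(v@Y).round(1),"z",(tip[2]-f[2]+28).round(1))
    # single-view checks
    for s,t,ff in((T,tT,fT),(S,tS,fS)):
        v=onz(s,[t],60)[0,:2]-(onz(s,[ff],88)[0,:2]-8*Y); print("plane x,y",(v@X).round(1),(v@Y).round(1))
E
python3 - <<'E'
from al import *
T=r.snapshot("top");S=r.snapshot("scene")
al(T,S,(308.8,176.4),(341.2,207.6),(296.7,175.4),(348.8,195.2),(263.8,178.5),(366.3,173.2))
print(proj(S,[[563.8,60.1,60]]),proj(T,[[584.9-18.7,-116.7+156.9,60]]))
E
```

```text
tip [563.5  40.   58.9] 2.5 nearflash [561.9  69.8  82. ] 2.3 farflash [552.1 153.5  84.2] 1.4
yaw 6.7
3D: tip in hole frame x,y -2.0 -21.8 z 5.0
plane x,y -1.2 -21.5
plane x,y -3.6 -18.9
[[346.79941784 202.51146025]] [[309.06507408 175.62113151]]
```

Emit:
apply_moves(travel=[[0.04,0,-0.08],[0,0,0],[-0.024,0.2,0],[-0.024,0.2,0],[-0.024,0.2,0],[-0.024,0.2,0],[-0.024,0.2,0],[0,0,0]], angular=[[0,0,0],[0,0,0],[0,0,0],[0,0,0],[0,0,0],[0,0,0],[0,0,0],[0,0,0]], jaw=[0.2,0.2,0.2,0.2,0.2,0.2,0.2,0.2])

```text
time: 6.25
tool_pos: [580.8, -75.6, 73.3]
tcp_rot: [180.0, -0.0, 96.9]
ft_force: [-0.9, 0.4, 1.4]
finger_gap: 26.6
grip_force: 69.1
```

Emit:
apply_moves(travel=[[-0.036,0.3,0],[-0.036,0.3,0],[-0.036,0.3,0],[-0.036,0.3,0],[-0.024,0.2,0],[-0.024,0.2,0],[-0.024,0.2,0],[-0.024,0.2,0],[0,0,0]], angular=[[0,0,0],[0,0,0],[0,0,0],[0,0,0],[0,0,0],[0,0,0],[0,0,0],[0,0,0],[0,0,0]], jaw=[0.2,0.2,0.2,0.2,0.2,0.2,0.2,0.2,0.2])

```text
time: 7.38
tool_pos: [571.2, 4.8, 73.4]
tcp_rot: [180.0, -0.1, 96.9]
ft_force: [-0.5, 2.1, 6.5]
finger_gap: 26.4
grip_force: 69.8
```

Emit:
apply_moves(travel=[[-0.024,0.2,0.02],[-0.024,0.2,0],[-0.018,0.15,0],[-0.012,0.1,0],[-0.012,0.1,0],[0,0,0]], angular=[[0,0,0],[0,0,0],[0,0,0],[0,0,0],[0,0,0],[0,0,0]], jaw=[0.2,0.2,0.2,0.2,0.2,0.2])

```text
time: 8.12
tool_pos: [567.7, 31.8, 74.0]
tcp_rot: [-180.0, 0.2, 96.8]
ft_force: [1.7, -11.4, 4.3]
finger_gap: 27.0
grip_force: 69.4
```

Emit:
apply_moves(travel=[[0,0.04,0],[0,0,0],[0,0,0],[0,0,0],[0,0,0.55],[0,0,0.6],[0.35,-0.75,0],[0.35,-0.75,0],[0.35,-0.75,0],[0.35,-0.75,0],[0.35,-0.75,0],[0.35,-0.75,0],[0.41,-0.98,0],[0,0,0]], angular=[[0,0,0],[0,0,0],[0,0,0],[0,0,0],[0,0,0],[0,0,0],[0,0,-0.175],[0,0,0],[0,0,0],[0,0,0],[0,0,0],[0,0,0],[0,0,0],[0,0,0]], jaw=[0.2,0.2,0.6,0.6,0.6,0.6,0.6,0.6,0.6,0.6,0.6,0.6,0.6,0.6])

```text
time: 9.88
tool_pos: [668.3, -186.4, 119.2]
tcp_rot: [-180.0, 0.0, 95.3]
ft_force: [0.1, 0.7, 0.1]
finger_gap: 51.4
grip_force: 0.0
```

Emit:
apply_moves(travel=[[0,0,-0.8],[0,0,-0.8],[0,0,-0.5],[0,0,-0.2],[0,0,0],[0,0,0],[0,0,0],[0,0,0],[0,0,0],[0,0,0.5],[0,0,0.6],[0,0,0]], angular=[[0,0,0],[0,0,0],[0,0,0],[0,0,0],[0,0,0],[0,0,0],[0,0,0],[0,0,0],[0,0,0],[0,0,0],[0,0,0],[0,0,0]], jaw=[0.6,0.6,0.6,0.6,0.6,0.2,0.2,0.2,0.2,0.2,0.2,0.2])

```text
time: 11.38
tool_pos: [670.5, -185.0, 76.6]
tcp_rot: [179.6, 0.2, 95.4]
ft_force: [0.4, -0.1, -0.3]
finger_gap: 26.9
grip_force: 68.9
```

Emit:
apply_moves(travel=[[-0.12,0.6,0.04],[-0.12,0.6,0],[-0.12,0.5,0],[0,0.2,0],[0,0,0],[0,0,0]], angular=[[0,0,0.175],[0,0,0],[0,0,0],[0,0,0],[0,0,0],[0,0,0]], jaw=[0.2,0.2,0.2,0.2,0.2,0.2])

```text
time: 12.12
tool_pos: [653.7, -108.6, 73.6]
tcp_rot: [180.0, 0.0, 96.8]
ft_force: [-0.0, 0.2, -0.8]
finger_gap: 26.3
grip_force: 68.9
```

```bash
python3 - <<'E'
from h import *
T=r.snapshot("top");S=r.snapshot("scene");q=r.sense();print(q["tool_pos"].round(1),q["tcp_rot"].round(1),q["time"])
a=cv2.resize(T["color"][120:200,240:400],None,fx=5,fy=5,interpolation=cv2.INTER_CUBIC)[:300]
b=cv2.resize(S["color"][170:230,300:430],None,fx=5,fy=5,interpolation=cv2.INTER_CUBIC)
b=np.pad(b,((0,0),(0,150),(0,0)))
cv2.imwrite("pics/ins2.png",np.vstack([a,b])[:,:,::-1])
for n,s in(("T",T),("S",S)):
    print(n,[(b[0].round(1).tolist(),int(b[1])) for c in("red","blue") for b in blobs(s,c,20)])
E
```

```text
[ 653.7 -108.9   73.5] [180.    0.   96.8] 12.225
T [([246.8, 27.4], 40), ([294.9, 27.7], 41), ([308.4, 174.7], 315), ([263.7, 178.5], 65), ([357.2, 144.7], 42), ([294.1, 148.7], 50), ([261.6, 151.8], 58), ([457.8, 201.8], 4833), ([487.2, 196.6], 105)]
S [([513.7, 229.3], 49), ([486.8, 265.9], 80)]
```

View pics/ins2.png

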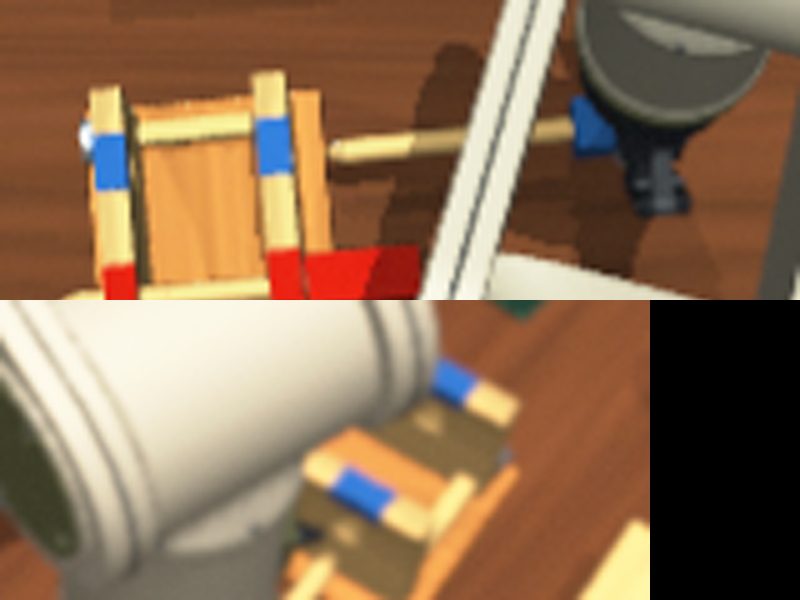

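Red sits home against the upright. The blue tip is at top px (305.8,149.8) and scene px (365.2,221.6), with the near blue flash at scene (372.0,208.6).

```bash
python3 - <<'E'
from al import *
T=r.snapshot("top");S=r.snapshot("scene")
al(T,S,(305.8,149.8),(365.2,221.6),(294.1,148.7),(372,208.6),(261.6,151.8),(390.2,186))
E
```

```text
tip [634.2  50.3  56. ] 1.7 nearflash [630.8  78.7  81.1] 2.7 farflash [622.3 163.2  81.9] 1.3
yaw 5.7
3D: tip in hole frame x,y 0.1 -20.6 z 2.9
plane x,y 0.3 -20.7
plane x,y -0.3 -18.3
```

Emit:
apply_moves(travel=[[-0.024,0.2,0],[-0.024,0.2,0],[-0.024,0.2,0],[-0.024,0.2,0],[-0.024,0.2,0],[-0.024,0.2,0],[0,0,0]], angular=[[0,0,0],[0,0,0],[0,0,0],[0,0,0],[0,0,0],[0,0,0],[0,0,0]], jaw=[0.2,0.2,0.2,0.2,0.2,0.2,0.2])

```text
time: 13.2
tool_pos: [647.7, -59.3, 73.6]
tcp_rot: [180.0, -0.0, 96.9]
ft_force: [-0.5, 0.3, -0.2]
finger_gap: 26.7
grip_force: 69.1
```

Emit:
apply_moves(travel=[[-0.036,0.3,0],[-0.036,0.3,0],[-0.036,0.3,0],[-0.024,0.2,0],[-0.024,0.2,0],[-0.024,0.2,0],[-0.024,0.2,0],[0,0,0]], angular=[[0,0,0],[0,0,0],[0,0,0],[0,0,0],[0,0,0],[0,0,0],[0,0,0],[0,0,0]], jaw=[0.2,0.2,0.2,0.2,0.2,0.2,0.2,0.2])

```text
time: 14.2
tool_pos: [639.5, 8.9, 73.5]
tcp_rot: [-180.0, -0.0, 96.9]
ft_force: [-1.3, 2.6, 1.2]
finger_gap: 27.1
grip_force: 69.3
```

Emit:
apply_moves(travel=[[-0.024,0.2,0.02],[-0.024,0.2,0],[-0.018,0.15,0],[-0.012,0.1,0],[-0.012,0.1,0],[-0.008,0.05,0],[0,0,0]], angular=[[0,0,0],[0,0,0],[0,0,0],[0,0,0],[0,0,0],[0,0,0],[0,0,0]], jaw=[0.2,0.2,0.2,0.2,0.2,0.2,0.2])

```text
time: 15.08
tool_pos: [636.0, 36.8, 74.3]
tcp_rot: [180.0, 0.3, 96.8]
ft_force: [1.0, -12.4, -1.6]
finger_gap: 26.7
grip_force: 68.9
```

Emit:
apply_moves(travel=[[-0.004,0.04,0],[0,0,0],[0,0,0],[0,0,0],[0,0,0.55],[0,0,0.9],[-0.3,0.2,0.6],[-0.7,0.4,0],[-0.7,0.4,0],[0,0,0]], angular=[[0,0,0],[0,0,0],[0,0,0],[0,0,0],[0,0,0],[0,0,0],[0,0,-1],[0,0,-1],[0,0,-1],[0,0,0]], jaw=[0.2,0.2,0.6,0.6,0.6,0.6,0.7,0.7,0.7,0.7])

```text
time: 16.32
tool_pos: [566.6, 83.0, 158.1]
tcp_rot: [179.9, -0.0, 72.9]
ft_force: [0.4, -0.1, 0.4]
finger_gap: 60.0
grip_force: 0.0
```

```bash
python3 - <<'E'
from h import *
T=r.snapshot("top");S=r.snapshot("scene")
print(r.sense()["tool_pos"],r.sense()["time"])
a=cv2.resize(T["color"][110:270,210:430],None,fx=3,fy=3,interpolation=cv2.INTER_CUBIC)
cv2.imwrite("pics/t3.png",a[:,:,::-1])
for c in("green","yellow"): print(c,[(b[0].round(1).tolist(),int(b[1])) for b in blobs(T,c,8) if 230<b[0][0]<420])
E
```

```text
[568.27131364  81.82196405 158.01197422] 16.425
green [([249.4, 209.3], 35), ([249.3, 221.7], 9), ([250.7, 227.2], 10), ([251.0, 233.0], 11), ([251.7, 238.7], 12)]
yellow [([357.7, 205.9], 36), ([399.6, 220.5], 76)]
```

View pics/t3.png

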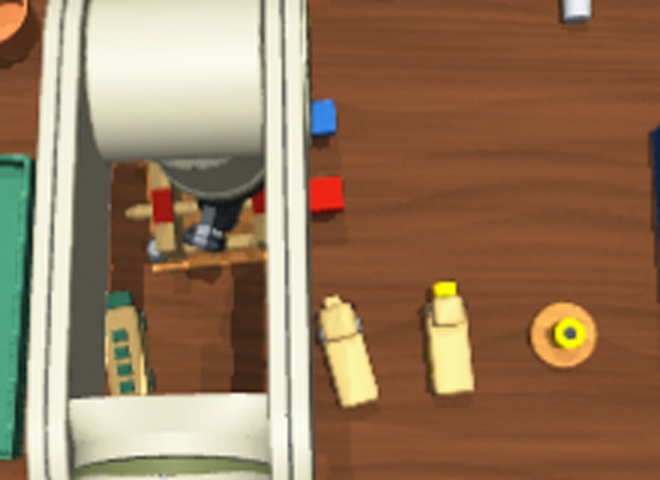

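Emit:
apply_moves(travel=[[-0.427,0.328,0],[-0.427,0.328,0],[-0.427,0.328,0],[-0.427,0.328,0],[-0.427,0.328,0],[-0.427,0.328,0],[-0.427,0.328,0],[-0.427,0.328,0],[0,0,-0.8],[0,0,-0.8],[0,0,-0.8],[0,0,-0.5],[0,0,-0.3],[0,0,0],[0,0,0],[0,0,0],[0,0,0],[0,0,0.5],[0,0,0.5],[0,0,0]], angular=[[0,0,-0.983],[0,0,-0.983],[0,0,-0.983],[0,0,-0.983],[0,0,-0.983],[0,0,-0.983],[0,0,-0.983],[0,0,-0.983],[0,0,0],[0,0,0],[0,0,0],[0,0,0],[0,0,0],[0,0,0],[0,0,0],[0,0,0],[0,0,0],[0,0,0],[0,0,0],[0,0,0]], jaw=[0.75,0.75,0.75,0.75,0.75,0.75,0.75,0.75,0.75,0.75,0.75,0.75,0.75,0.75,0.25,0.25,0.25,0.25,0.25,0.25], force=60)

```text
time: 18.92
tool_pos: [432.2, 186.9, 69.9]
tcp_rot: [-180.0, -0.2, 9.9]
ft_force: [0.3, 0.2, -1.6]
finger_gap: 33.4
grip_force: 59.7
```

Emit:
apply_moves(travel=[[0,0,0.75],[0,0,0.75],[-0.108,0.376,0],[-0.108,0.376,0],[-0.108,0.376,0],[-0.108,0.376,0],[-0.108,0.376,0],[-0.108,0.376,0],[-0.108,0.376,0],[-0.108,0.376,0],[-0.108,0.376,0],[-0.108,0.376,0],[-0.108,0.376,0],[0,0,0],[0,0,0]], angular=[[0,0,0],[0,0,0],[0,0,0.91],[0,0,0.91],[0,0,0.91],[0,0,0.91],[0,0,0.91],[0,0,0.91],[0,0,0.91],[0,0,0.91],[0,0,0.91],[0,0,0.91],[0,0,0.91],[0,0,0],[0,0,0]], jaw=[0.25,0.25,0.25,0.25,0.25,0.25,0.25,0.25,0.25,0.25,0.25,0.25,0.25,0.25,0.25])

```text
time: 20.8
tool_pos: [383.1, 351.3, 127.5]
tcp_rot: [-180.0, 0.1, 89.9]
ft_force: [0.8, 0.1, -1.6]
finger_gap: 33.5
grip_force: 59.6
```

```bash
python3 - <<'E'
from h import *
T=r.snapshot("top");S=r.snapshot("scene")
q=r.sense();print(q["tool_pos"],q["tcp_rot"],q["finger_gap"])
a=cv2.resize(T["color"][140:290,140:420],None,fx=2,fy=2,interpolation=cv2.INTER_CUBIC)
b=cv2.resize(S["color"][90:240,230:510],None,fx=2,fy=2,interpolation=cv2.INTER_CUBIC)
cv2.imwrite("pics/t4.png",np.vstack([a,b])[:,:,::-1])
E
```

```text
[383.40426344 351.24183763 127.92622737] [-1.79978607e+02  2.79942328e-02  8.98851189e+01] 33.53703333557031
```

View pics/t4.png

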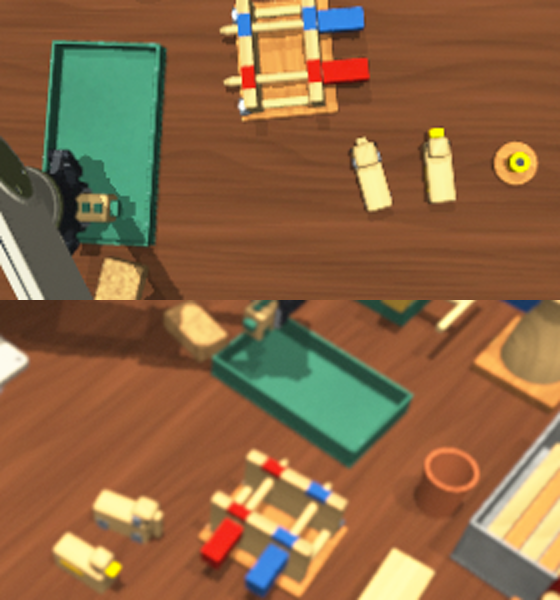

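Both shafts sit home. The crocodile hangs over the near end of the green bin (rim edge at top px about (221,161)–(216,263)) and hasn't tilted.

Emit:
apply_moves(travel=[[0,0,-0.8],[0,0,-0.8],[0,0,-0.5],[0,0,-0.25],[0,0,0],[0,0,0],[0,0,0],[0,0,0],[0,0,0.5],[0,0,0.9],[0,0,0.9],[0,0,0]], angular=[[0,0,0],[0,0,0],[0,0,0],[0,0,0],[0,0,0],[0,0,0],[0,0,0],[0,0,0],[0,0,0],[0,0,0],[0,0,0],[0,0,0]], jaw=[0.25,0.25,0.25,0.25,0.25,0.53,0.53,0.53,0.53,0.53,0.53,0.53])

```text
time: 22.4
tool_pos: [385.5, 353.5, 130.1]
tcp_rot: [179.7, -0.2, 90.0]
ft_force: [-0.1, -0.2, -0.2]
finger_gap: 45.2
grip_force: 0.0
```

Emit:
apply_moves(travel=[[0.1136,-0.817,0],[0.1136,-0.817,0],[0.1136,-0.817,0],[0.1136,-0.817,0],[0.1136,-0.817,0],[0.1136,-0.817,0],[0.1136,-0.817,0],[0.1136,-0.817,0],[0.1136,-0.817,0],[0.1136,-0.817,0],[0.1136,-0.817,0],[0,0,-0.8],[0,0,-0.8],[0,0,-0.6],[0,0,-0.25],[0,0,0],[0,0,0],[0,0,0],[0,0,0],[0,0,0]], angular=[[0,0,-0.827],[0,0,-0.827],[0,0,-0.827],[0,0,-0.827],[0,0,-0.827],[0,0,-0.827],[0,0,-0.827],[0,0,-0.827],[0,0,-0.827],[0,0,-0.827],[0,0,-0.827],[0,0,0],[0,0,0],[0,0,0],[0,0,0],[0,0,0],[0,0,0],[0,0,0],[0,0,0],[0,0,0]], jaw=[0.75,0.75,0.75,0.75,0.75,0.75,0.75,0.75,0.75,0.75,0.75,0.75,0.75,0.75,0.75,0.75,0.25,0.25,0.25,0.25])

```text
time: 24.9
tool_pos: [434.4, -7.7, 29.5]
tcp_rot: [179.9, -0.1, 17.2]
ft_force: [-1.5, 1.2, 7.4]
finger_gap: 33.3
grip_force: 59.2
```

Emit:
apply_moves(travel=[[0,0,0.8],[0,0,0.85],[0,0,0.8],[0.08,0.801,0],[0.08,0.801,0],[0.08,0.801,0],[0.08,0.801,0],[0.08,0.801,0],[0.08,0.801,0],[0.08,0.801,0],[0.08,0.801,0],[0.08,0.801,0],[0.08,0.801,0],[0.08,0.801,0],[0,0,0],[0,0,0]], angular=[[0,0,0],[0,0,0],[0,0,0],[0,0,0.827],[0,0,0.827],[0,0,0.827],[0,0,0.827],[0,0,0.827],[0,0,0.827],[0,0,0.827],[0,0,0.827],[0,0,0.827],[0,0,0.827],[0,0,0.827],[0,0,0],[0,0,0]], jaw=[0.25,0.25,0.25,0.25,0.25,0.25,0.25,0.25,0.25,0.25,0.25,0.25,0.25,0.25,0.25,0.25])

```text
time: 26.9
tool_pos: [468.2, 344.4, 126.0]
tcp_rot: [-180.0, 0.0, 90.0]
ft_force: [-0.1, -0.0, -0.7]
finger_gap: 33.6
grip_force: 58.7
```

```bash
python3 - <<'E'
from h import *
T=r.snapshot("top");S=r.snapshot("scene")
q=r.sense();print(q["tool_pos"],q["tcp_rot"],q["finger_gap"])
a=cv2.resize(T["color"][140:290,140:420],None,fx=2,fy=2,interpolation=cv2.INTER_CUBIC)
b=cv2.resize(S["color"][90:240,230:510],None,fx=2,fy=2,interpolation=cv2.INTER_CUBIC)
cv2.imwrite("pics/t5.png",np.vstack([a,b])[:,:,::-1])
for c in("yellow",): print(c,[(b[0].round(1).tolist(),int(b[1])) for b in blobs(T,c,8) if 230<b[0][0]<420])
E
```

```text
[468.45205653 343.95555338 126.14453251] [-1.79981522e+02  2.72199460e-02  8.99250786e+01] 33.69969690284114
yellow [([357.7, 205.9], 36), ([399.6, 220.5], 76)]
```

View pics/t5.png

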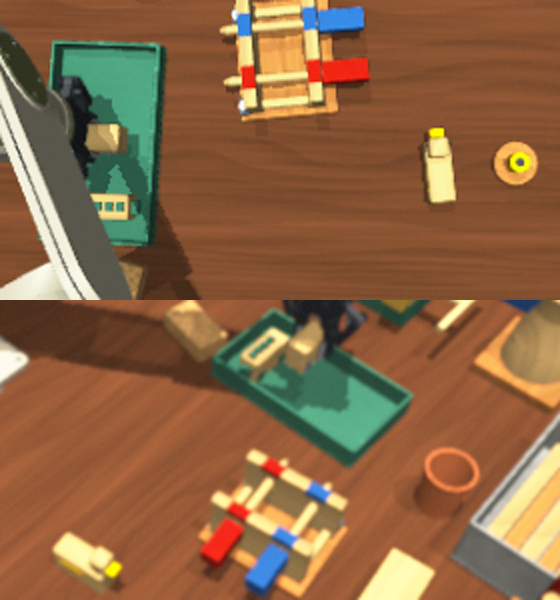

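The crocodile stands on the bin floor. The elephant is held above the middle of the bin at top crop (107,138), and the duck and cam haven't moved.

Emit:
apply_moves(travel=[[0,0,-0.8],[0,0,-0.8],[0,0,-0.45],[0,0,-0.25],[0,0,0],[0,0,0],[0,0,0],[0,0,0],[0,0,0.5],[0,0,0.9],[0,0,0.9],[0,0,0]], angular=[[0,0,0],[0,0,0],[0,0,0],[0,0,0],[0,0,0],[0,0,0],[0,0,0],[0,0,0],[0,0,0],[0,0,0],[0,0,0],[0,0,0]], jaw=[0.25,0.25,0.25,0.25,0.25,0.53,0.53,0.53,0.53,0.53,0.53,0.53])

```text
time: 28.5
tool_pos: [471.3, 346.5, 132.1]
tcp_rot: [179.6, -0.3, 90.0]
ft_force: [0.5, -0.0, -0.4]
finger_gap: 45.3
grip_force: 0.0
```

Emit:
apply_moves(travel=[[-0.0454,-0.847,0],[-0.0454,-0.847,0],[-0.0454,-0.847,0],[-0.0454,-0.847,0],[-0.0454,-0.847,0],[-0.0454,-0.847,0],[-0.0454,-0.847,0],[-0.0454,-0.847,0],[-0.0454,-0.847,0],[-0.0454,-0.847,0],[-0.0454,-0.847,0],[-0.0454,-0.847,0],[-0.0454,-0.847,0],[0,0,-0.8],[0,0,-0.8],[0,0,-0.6],[0,0,-0.25],[0,0,0],[0,0,0],[0,0,0]], angular=[[0,0,-0.801],[0,0,-0.801],[0,0,-0.801],[0,0,-0.801],[0,0,-0.801],[0,0,-0.801],[0,0,-0.801],[0,0,-0.801],[0,0,-0.801],[0,0,-0.801],[0,0,-0.801],[0,0,-0.801],[0,0,-0.801],[0,0,0],[0,0,0],[0,0,0],[0,0,0],[0,0,0],[0,0,0],[0,0,0]], jaw=[0.75,0.75,0.75,0.75,0.75,0.75,0.75,0.75,0.75,0.75,0.75,0.75,0.75,0.75,0.75,0.75,0.75,0.75,0.25,0.25])

```text
time: 31.0
tool_pos: [446.1, -95.9, 29.7]
tcp_rot: [179.9, -0.1, 6.7]
ft_force: [-1.2, 0.8, -0.4]
finger_gap: 33.1
grip_force: 59.5
```

Emit:
apply_moves(travel=[[0,0,0.7],[0,0,0.9],[0,0,0.95],[0,0,0.95],[0.2087,0.8473,0],[0.2087,0.8473,0],[0.2087,0.8473,0],[0.2087,0.8473,0],[0.2087,0.8473,0],[0.2087,0.8473,0],[0.2087,0.8473,0],[0.2087,0.8473,0],[0.2087,0.8473,0],[0.2087,0.8473,0],[0.2087,0.8473,0],[0.2087,0.8473,0],[0.2087,0.8473,0],[0,0,0],[0,0,0]], angular=[[0,0,0],[0,0,0],[0,0,0],[0,0,0],[0,0,0.801],[0,0,0.801],[0,0,0.801],[0,0,0.801],[0,0,0.801],[0,0,0.801],[0,0,0.801],[0,0,0.801],[0,0,0.801],[0,0,0.801],[0,0,0.801],[0,0,0.801],[0,0,0.801],[0,0,0],[0,0,0]], jaw=[0.25,0.25,0.25,0.25,0.25,0.25,0.25,0.25,0.25,0.25,0.25,0.25,0.25,0.25,0.25,0.25,0.25,0.25,0.25])

```text
time: 33.38
tool_pos: [553.3, 344.7, 168.4]
tcp_rot: [-180.0, 0.0, 90.0]
ft_force: [0.2, -0.6, -1.3]
finger_gap: 33.1
grip_force: 60.0
```

```bash
python3 - <<'E'
from h import *
T=r.snapshot("top");S=r.snapshot("scene")
q=r.sense();print(q["tool_pos"],q["tcp_rot"],q["finger_gap"])
a=cv2.resize(T["color"][140:290,140:420],None,fx=2,fy=2,interpolation=cv2.INTER_CUBIC)
b=cv2.resize(S["color"][90:240,230:510],None,fx=2,fy=2,interpolation=cv2.INTER_CUBIC)
cv2.imwrite("pics/t6.png",np.vstack([a,b])[:,:,::-1])
for c in("yellow",): print(c,[(b[0].round(1).tolist(),int(b[1])) for b in blobs(T,c,8) if 230<b[0][0]<420])
E
```

```text
[553.42438113 344.15669877 168.47637127] [-1.79997969e+02  1.66744844e-02  8.99352334e+01] 33.476263944496765
yellow [([399.6, 220.5], 76)]
```

View pics/t6.png

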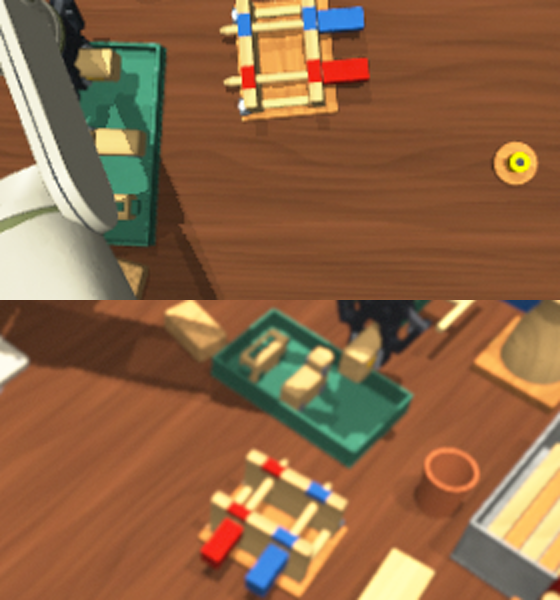

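The crocodile and elephant stand in the bin, the duck is held over its far end at scene crop (360,355), and the cam is still at px (399.6,220.5).

Emit:
apply_moves(travel=[[0,0,-0.9],[0,0,-0.9],[0,0,-0.8],[0,0,-0.5],[0,0,-0.25],[0,0,0],[0,0,0],[0,0,0],[0,0,0],[0,0,0.5],[0,0,0.9],[0,0,0.9],[0,0,0.9]], angular=[[0,0,0],[0,0,0],[0,0,0],[0,0,0],[0,0,0],[0,0,0],[0,0,0],[0,0,0],[0,0,0],[0,0,0],[0,0,0],[0,0,0],[0,0,0]], jaw=[0.25,0.25,0.25,0.25,0.25,0.25,0.53,0.53,0.53,0.53,0.53,0.53,0.53])

```text
time: 35.1
tool_pos: [553.7, 345.2, 165.3]
tcp_rot: [179.9, -0.0, 90.0]
ft_force: [0.7, 1.3, 0.1]
finger_gap: 45.3
grip_force: 0.0
```

Emit:
apply_moves(travel=[[-0.1736,-0.9696,0],[-0.1736,-0.9696,0],[-0.1736,-0.9696,0],[-0.1736,-0.9696,0],[-0.1736,-0.9696,0],[-0.1736,-0.9696,0],[-0.1736,-0.9696,0],[-0.1736,-0.9696,0],[-0.1736,-0.9696,0],[-0.1736,-0.9696,0],[-0.1736,-0.9696,0],[-0.1736,-0.9696,0],[-0.1736,-0.9696,0],[-0.1736,-0.9696,0],[0,0,-0.9],[0,0,-0.9],[0,0,-0.8],[0,0,-0.4],[0,0,0],[0,0,0]], angular=[[0,0,0],[0,0,0],[0,0,0],[0,0,0],[0,0,0],[0,0,0],[0,0,0],[0,0,0],[0,0,0],[0,0,0],[0,0,0],[0,0,0],[0,0,0],[0,0,0],[0,0,0],[0,0,0],[0,0,0],[0,0,0],[0,0,0],[0,0,0]], jaw=[0.7,0.7,0.7,0.7,0.7,0.7,0.7,0.7,0.7,0.7,0.7,0.7,0.7,0.7,0.7,0.7,0.7,0.7,0.7,0.15])

```text
time: 37.6
tool_pos: [457.4, -198.5, 44.0]
tcp_rot: [179.9, 0.1, 90.0]
ft_force: [-0.2, 0.1, 0.3]
finger_gap: 42.8
grip_force: 0.0
```

Emit:
apply_moves(travel=[[0,0,0],[0,0,0],[0,0,0],[0,0,0],[0,0,0.7],[0,0,0.8],[0,0,0.5],[0,0,0]], angular=[[0,0,0],[0,0,0],[0,0,0],[0,0,0],[0,0,0],[0,0,0],[0,0,0],[0,0,0]], jaw=[0.15,0.15,0.15,0.15,0.15,0.15,0.15,0.15])

```text
time: 38.6
tool_pos: [457.8, -198.8, 124.8]
tcp_rot: [179.7, 0.1, 90.0]
ft_force: [-0.3, 0.9, -0.1]
finger_gap: 24.1
grip_force: 58.9
```

Emit:
apply_moves(travel=[[0.2885,-0.813,0],[0.2885,-0.813,0],[0.2885,-0.813,0],[0.2885,-0.813,0],[0.2885,-0.813,0],[0,0,0],[0,0,-0.8],[0,0,-0.6],[0,0,-0.45],[0,0,0],[0,0,0],[0,0,0],[0,0,0],[0,0,0.5],[0,0,0.9],[0,0,0.9],[-0.8,0,0.8],[-0.8,0,0],[-0.8,0,0],[0,0,0]], angular=[[0,0,0],[0,0,0],[0,0,0],[0,0,0],[0,0,0],[0,0,0],[0,0,0],[0,0,0],[0,0,0],[0,0,0],[0,0,0],[0,0,0],[0,0,0],[0,0,0],[0,0,0],[0,0,0],[0,0,0],[0,0,0],[0,0,0],[0,0,0]], jaw=[0.15,0.15,0.15,0.15,0.15,0.15,0.15,0.15,0.15,0.15,0.6,0.6,0.6,0.6,0.6,0.6,0.6,0.6,0.6,0.6])

```text
time: 41.1
tool_pos: [416.7, -361.0, 174.0]
tcp_rot: [179.9, 0.1, 89.9]
ft_force: [0.6, -0.5, -0.6]
finger_gap: 51.5
grip_force: 0.0
```

```bash
python3 - <<'E'
from h import *
T=r.snapshot("top");S=r.snapshot("scene")
q=r.sense();print(q["tool_pos"],q["tcp_rot"],q["finger_gap"])
a=T["color"][120:400,20:580]
b=S["color"][70:390,60:620]
cv2.imwrite("pics/t7.png",np.vstack([a,b])[:,:,::-1])
E
```

```text
[ 418.49089249 -361.03510799  173.78935717] [1.79895823e+02 8.14893215e-02 8.99778840e+01] 51.16716862118807
```

View pics/t7.png

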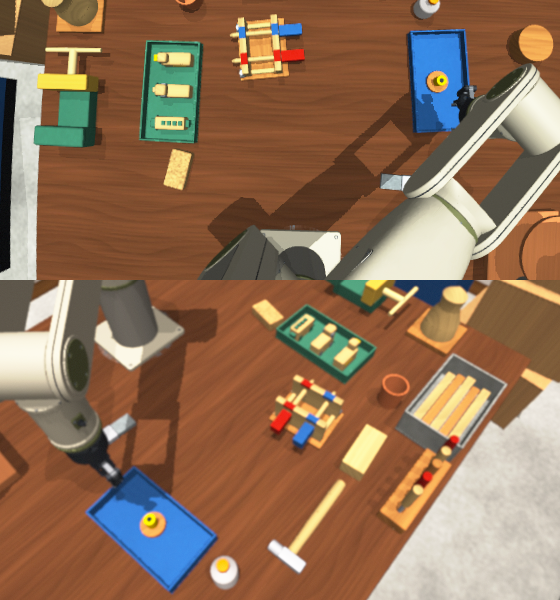

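All three animals stand in the green bin at top crop (170,90), the cam is in the blue bin at (438,82), and both handles are against the upright. The bystanders haven't moved and the gripper is clear.

```bash
python3 -c "
from bench import r
print(r.hand_in())"
```

```text
the job is handed in; nothing more can be done
None
```

I handed the job in with both shafts pushed home, the duck, elephant and crocodile on the green bin's floor, and the only cam present in the blue bin; the last pictures showed the bystanders in place, but the hand-in gave no verdict.

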